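# Free the ratchet pawl and lower the gel tray into its tank

## Robot

A 7-joint arm with a two-finger parallel gripper is mounted at the origin on the work surface. World frame = base frame: x ahead of the robot, y to its left, z up, the work surface at z = 0. Lengths are in m, angles in degrees, forces in N, time in s.
With the tool pointing down it reaches from about 0.375 to 0.925 m from the base axis. Payload 3.1 kg.
Tool frame: the origin (TCP) lies midway between the tips of the shut fingers; the grasp point (between the pads) lies env.grip_point_offset behind it (env.grip_point_offset is the distance from the TCP to the grasp point, in m); x points along the fingers, y is the direction in which the jaws open and shut, and the axes are right-handed (so a half turn about x gives the same grasp; the last joint's range is limited). The gripper opens to 85 mm and grips with 20 to 120 N. Pads are 22 mm wide; open, the fingers measure 114 mm over their backs; the gripper's body (76 mm by 85 mm) begins 54 mm behind the grasp point. The pads swing forward as they close: fully open they stand 13 mm farther back than shut.
Start: joints at [68.079, 21.939, 2.515, 91.553, -1.026, 66.532, -2.859], TCP at [0.183, -0.624, 0.231] pointing down, gripper open.
Joint ranges: [-149.38, 149.38], [-23.57, 123.04], [-84.95, 90], [0, 143.3], [-89.99, 269.99], [3.08, 112.72], [-163.45, 163.45]. Speed limits (degrees/s): [159.86, 159.86, 180, 180, 180, 180, 180].

## Interface

Orientations are given as a 3x3 rotation matrix whose columns are the frame's x, y, z axes.
In Python, from rig import env gives the robot as it stands. The module is installed in compiled form; this text tells all that it offers.
- The arm moves only by the tool move_arm, never from a script. Its argument "deltas" is a list of rows, each a list of 7 numbers: the shift along the tool's x, y, z in mm, then the turn, a rotation vector about the tool's x, y, z in degrees, then the finger opening in mm, from 0 to 85.4. A call has 1 to 12 rows; each row is the pose to reach, as a shift and turn from the pose measured when the call began, along the tool's axes at that moment; what a row does not reach only later rows make up. A row lasts 1/12 s, in which the tool goes at most 41.7 mm and 7.16 degrees, less where a joint would pass 70% of its speed; a pose out of reach is approached as far as the arm can. A call with a gripper value outside its range is refused whole. The fingers move at their own pace and stop on an object; "force" is the grip in N (left out, the last holds). Time passes only in rows, so rows that repeat a pose let the fingers close. It gives the time, the measured TCP pose, the force and the opening at its end, in the units of the state.
- env.get_state(): the state, without advancing time (a new reading comes with each control period).
- env.capture(name): name is "scene" or "top"; returns the picture (384x512x3 uint8, blue, green, red); there is no depth.
- env.camera_params(name): a dict with "fx", "fy", "cx", "cy" (pixels), "origin" and "orientation" of the camera in the world. Camera axes: x right, y up, looking along -z (the intrinsics and any distortion apply to the point x, -y, -z); pixel columns grow to the right and rows downward; lengths in m; the calibration is good to about 2 mm. A picture is of the moment at which its call begins. camera_params takes no time and is no camera call.
- env.sign_off(): hands the job in, once; it reports no verdict.
The state is a dict: "time_s": time; "qpos": joint angles; "qd": joint speeds; "joint_efforts": joint torques, N m; "eef_pos": TCP position; "ee_rot": TCP orientation; "force": force on the tool from outside, world axes, zero at the start; "torque": the same for the moment, N m; "opening": finger opening in m.
Only numpy, scipy, OpenCV 4.12 (cv2) and the standard library are available. Lean on these libraries where they do the work, as an engineer would, in place of code of your own. Each camera call takes 0.05 s, during which the arm holds its last target. There are 200 camera calls.

## Task

The gel tray hangs over its tank on a ratchet lift held by a pawl. Take the rod from its rest, gently slide its tip in under the pawl and flick the pawl up and right over so that it lies back out of the teeth (touch the pawl with the rod only), then lay the rod back in its rest as it lay. Then press the knob gently down until the tray is fully home, let go, and leave everything else on the bench undisturbed.

Things in the scene. Friction and masses are not known exactly. Their poses are not given: they have to be found in the camera images.
- lift: base of a ratchet lift, fixed; origin on the bench under its mast. Lift frame: x away from the robot, y to its left, z up. mm: base plate x -75..75, y -190..120, 12 thick; tank y -160..-60, x -65..65, rim 62 high. The head (mast, pawl, ledge, carriage) is clamped in it up to 12 mm above or below the nominal heights told here, not measured. Rack at y 0, top nominally up to 200, teeth to y 16
- ledge_nominal (a point): nominal point on the front of the flat ledge under the pawl, lift frame (-45, 25, 99) mm; true height within 12 mm: feel for it from above. Ledge x -58..8, y 17..43; the pawl above it begins at x -32; its pin runs along x at y 51, 4 mm below the ledge top. A rod lying on the ledge at y 25 has 2.5 mm to spare under the pawl; slide it in along +x
- pawl (a joint): pawl angle, rad: 0 = engaged; grows as its tip swings up and over to the lift's +y. Upright at 0.87, just past that it falls over by itself; 1.75 = lying back. Steel strut 50 mm long from its hinge pin, 8 thick, x -32..8; engaged it rises at 40 degrees towards -y, tip at y 13 under a rack tooth. The load pinches the tip: about 3 to 6 N by a rod half-way along starts it, then it is light
- carriage (a joint): lowering of the carriage (rack, arm, knob, gel tray), m: 0 = top, 0.060 = hard bottom stop, tray fully home. Held by spring, friction and damper: freed of the pawl it sinks by itself (about 30 mm/s) to between 0.035 and 0.053 and stays; the rest needs a slow push of about 1 to 6 N, the force jumps within 1 mm at the stop, and it stays where left
- knob_nominal (a point): nominal centre of the flat top of the black round knob with the carriage at 0: lift frame (0, -110, 186) mm; true height is this less the carriage's lowering, and up to 12 mm higher or lower with the head, so the stop must be felt. Knob 36 mm in diameter, 14 mm tall, on the arm above the gel tray; press it from above
- rod_grip (a point): centre of the rod's black handle, 16 x 16 mm in section, 90 mm long along its x; a steel rod 8 mm in diameter leaves its +x end on the same axis, tip 145 mm from this point. 110 g, centre of mass about 50 mm ahead of this point. Starts lying level in its rest
- rod_tip (a point): centre of the rod's square-cut tip, 145 mm from the handle's centre along the rod's +x
- rest_seat (a point): where the handle's centre lies when the rod is in its rest, 40 mm above the bench; x along the rod towards its tip, y across. Fixed rest: base plate 5 mm thick, two forks 12 mm thick: under the handle at x -36 (slot 30 wide) and under the steel rod at x +90 (slot 24 wide); prongs rise 6 and 10 mm above this point
- flask: bystander: glass conical flask, 82 mm wide at its foot, 130 mm tall; origin at the centre of its underside
- wash_bottle: bystander: white wash bottle with a blue cap and bent spout, 68 mm in diameter, 190 mm tall; origin at the centre of its underside
- tip_box: bystander: grey pipette-tip box, 85 x 75 mm, 50 mm tall over the tips; origin at the centre of its underside
- beaker: bystander: small glass beaker, 60 mm wide, 70 mm tall; origin at the centre of its underside
- petri_dish: bystander: flat clear dish, 86 mm across, 15 mm tall; origin at the centre of its underside
- reagent_bottle: bystander: white plastic bottle, 64 mm wide, 130 mm tall; origin at the centre of its underside
- stain_jar: bystander: small amber jar with a black cap, 48 mm wide, 55 mm tall; origin at the centre of its underside
Not all that is in view belongs to the job. Of the things shaped like the part that bears rod_grip, the black one is meant.

How it is judged (in metres and radians):
On the way, in this order (a step that is already met when the one before it is completed fails the run):
1. the pawl has been thrown right over and lies back (value of joint pawl above 1.5 rad), for 0.2 s.
2. the rod is back in its rest and let go (distance between rod_grip and rest_seat below 0.025 m and z of rod_grip in the frame of rest_seat below 0.006 m and contact force between the fingers and rod below 0.1 N), for 0.2 s.
3. the tray is fully home (value of joint carriage above 0.058 m), for 0.2 s.
At the end, for the whole second after the job is handed in: Carriage within 2 mm of its bottom stop and still; pawl lying back (above 1.5 rad); rod still in its rest, tip the same way as before, handle centre within 25 mm of the seat (6 mm in height), turned less than 0.15 rad; the other things where they stood (value of joint carriage above 0.058 m and velocity of joint carriage below 0.005 m/s and value of joint pawl above 1.5 rad and distance between rod_grip and rest_seat below 0.025 m and z of rod_grip in the frame of rest_seat between -0.006 and 0.006 m and angle between the x axis of rod_grip and the x axis of rest_seat, either way round below 0.15 rad and x of rod_tip in the frame of rest_seat above 0.1 m and linear speed of rod below 0.02 m/s); the robot touches nothing.
It fails at once if the rod presses on the pawl, rack or any part of the lift with more than 10 N (contact force between rod and lift above 10 N or contact force between rod and lift_head above 10 N).
It fails at once if the hand or arm touches the pawl (rod only) (contact force between any of the fingers, the arm and pawl above 0.5 N).
It fails at once if the knob or carriage is pressed with more than 20 N (contact force between any of the fingers, the arm and carriage above 20 N).
It fails at once if a bystander is moved by more than 20 mm (distance of any of flask, wash_bottle, tip_box, beaker, petri_dish, reagent_bottle, stain_jar from where it was at the start of the episode above 0.02 m).
It also fails if it takes over 72 s, if anything falls off the work surface, if the arm or the gripper's body presses on something with over 40 N, if the wrist force passes 120 N, or if a joint passes its speed limit or range.

## Working session

There is one attempt and no reset: what is moved stays moved. The work goes in short steps, Python scripts to look and compute and a tool call to move; the robot and the scene stay as the last step left them, time stands still between calls to the robot, and variables do not carry over. Pictures are saved under pics/ and viewed, about 8 in all and at most 12, crops included, and the job is handed in when it is done.

Besides the shell and the picture viewer there is one more tool, called after "Emit:" by a JSON object that holds its "name" and its "arguments". move_arm: Moves the arm, as the interface text tells. Its arguments: {"type":"object","properties":{"deltas":{"type":"array","items":{"type":"array","items":{"type":"number"}}},"force":{"type":"number"}},"required":["deltas"]}

```bash
mkdir -p pics
cat > h.py <<'E'
import numpy as np, cv2
from rig import env
def cap(n,f):
    im=env.capture(n); cv2.imwrite(f'pics/{f}.png',im); return im
def cam(n):
    p=env.camera_params(n); return p,np.array(p['origin']),np.array(p['orientation'])
def ray(n,u,v,z):
    p,o,R=cam(n)
    K=np.array([[p['fx'],0,p['cx']],[0,p['fy'],p['cy']],[0,0,1.]])
    d=np.array(p.get('distortion',p.get('dist',np.zeros(5))),float)
    x,y=cv2.undistortPoints(np.array([[[u,v]]],float),K,d)[0,0]
    w=R@np.array([x,-y,-1.]); return o+w*(z-o[2])/w[2]
def proj(n,P):
    p,o,R=cam(n); c=R.T@(np.array(P)-o); return p['fx']*c[0]/-c[2]+p['cx'],p['fy']*-c[1]/-c[2]+p['cy']
E
python3 - <<'E'
from h import *
a=cap('scene','s0');b=cap('top','t0')
for n in('scene','top'):print(env.camera_params(n))
s=env.get_state();print(s['time_s'],s['eef_pos'],s['ee_rot'],s['force'],s['opening'],env.grip_point_offset)
cv2.imwrite('pics/b0.png',cv2.resize(b,(800,600),interpolation=cv2.INTER_CUBIC))
cv2.imwrite('pics/a0.png',cv2.resize(a,(800,600),interpolation=cv2.INTER_CUBIC))
E
```

```text
{'fx': 357.7655056040855, 'fy': 357.7655056040855, 'cx': 256.4732848200457, 'cy': 193.48447460942918, 'origin': array([ 1.1572532 , -0.34038812,  0.93070647]), 'orientation': array([[ 0.42323154, -0.7011842 ,  0.57377328],
       [ 0.90595134,  0.3354041 , -0.25837232],
       [-0.01127932,  0.62916199,  0.77719236]])}
{'fx': 390.8716625780487, 'fy': 390.8716625780487, 'cx': 254.35066587102264, 'cy': 190.35976222727498, 'origin': array([ 0.34154129, -0.05934793,  1.56753473]), 'orientation': array([[ 0.00484693,  0.98948651, -0.14454393],
       [-0.99993614,  0.00332007, -0.01080262],
       [-0.01020915,  0.14458706,  0.98943942]])}
0.1 [ 0.18234692 -0.62299085  0.22998341] [[-8.48624154e-04  2.81015010e-01 -9.59702998e-01]
 [ 2.28888797e-03 -9.59700284e-01 -2.81016239e-01]
 [-9.99997020e-01 -2.43512981e-03  1.71212967e-04]] [-0.60851655 -0.51541493  0.42366221] 0.08532769799063938 0.0187
```

View pics/b0.png

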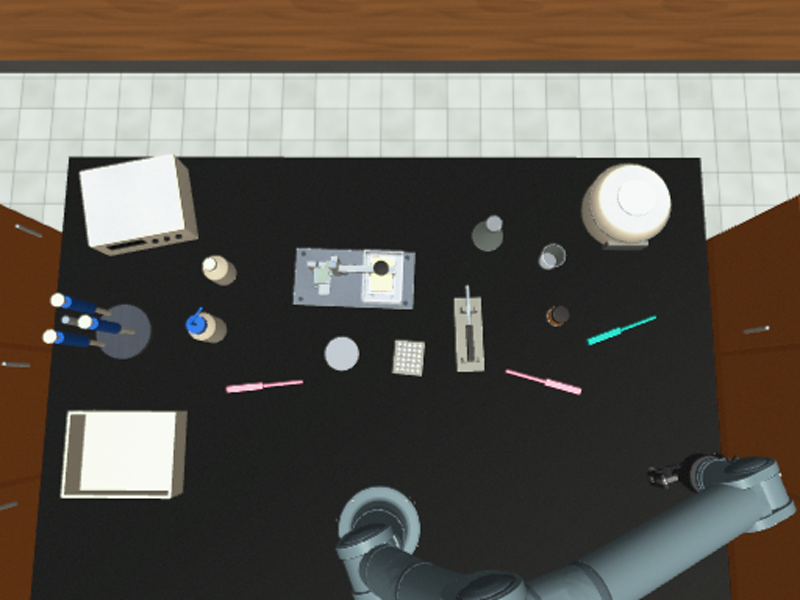

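View pics/a0.png

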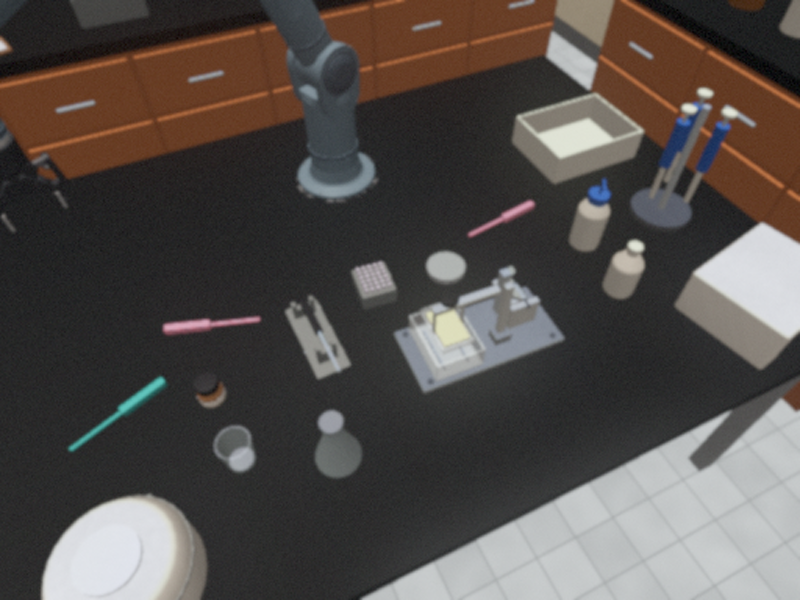

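The top view shows the black-handled rod in its rest at about (468,335), with its tip up (+x). The look-alikes are pink rods at (265,385) and (543,382) and a teal one at (620,330). I choose the black one. The lift is at (355,278), with its knob at (381,268). Next is the close crop.

Run:
```python
from h import *
b=cv2.imread('pics/t0.png')
c=b[145:250,180:320]; cv2.imwrite('pics/c0.png',cv2.resize(c,None,fx=5.7,fy=5.7,interpolation=cv2.INTER_CUBIC))
```

```text
(no output)
```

View pics/c0.png

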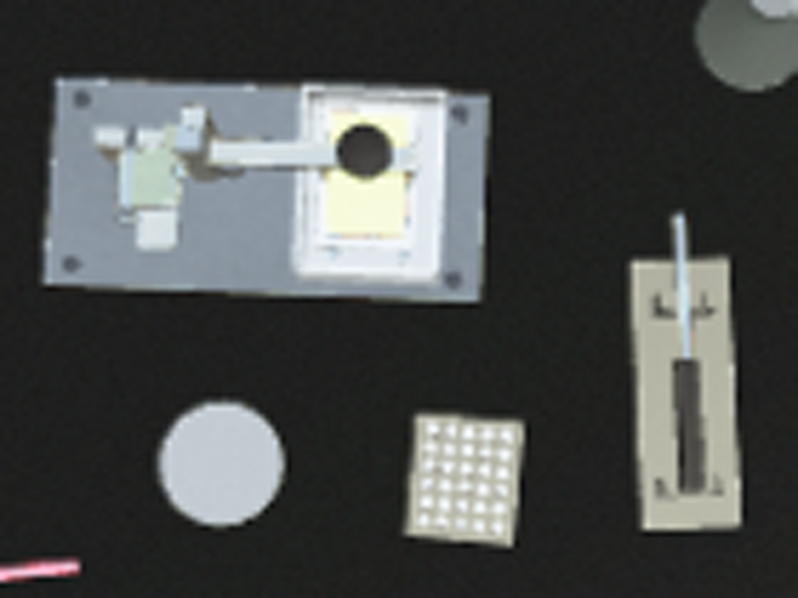

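The crop shows the black handle from (685,358) to (691,493) and its tip at (679,213). The lift plate corners are (57,78), (490,95), (480,301) and (43,285), and the knob is at (364,151).

Run:
```python
from h import *
f=lambda x,y,z: ray('top',180+(x+.5)/5.7-.5,145+(y+.5)/5.7-.5,z)
# plate corners lift frame: TL=(75,120) TR=(75,-190) BR=(-75,-190) BL=(-75,120)
W=np.array([f(57,78,.012),f(490,95,.012),f(480,301,.012),f(43,285,.012)])[:,:2]
L=np.array([[75,120],[75,-190],[-75,-190],[-75,120]])/1000
lc=L.mean(0);wc=W.mean(0);H=(L-lc).T@(W-wc);U,S,V=np.linalg.svd(H);R=V.T@np.diag([1,np.linalg.det(V.T@U.T)])@U.T
t=wc-R@lc;print('lift',t,np.degrees(np.arctan2(R[1,0],R[0,0])),'scale',S.sum()/((L-lc)**2).sum(),'res',(L@R.T+t-W)*1000)
a,b,tip=f(685,358,.047),f(691,493,.047),f(679,213,.042)
print('handle',a,b,'tip',tip,'len',np.linalg.norm(a-b),np.linalg.norm(tip-b),'mid',(a+b)/2)
d=(tip-b)[:2];print('yaw',np.degrees(np.arctan2(d[1],d[0])))
print('plate rest',[f(x,y,.005).round(4) for x,y in((631,260),(728,257),(742,527),(642,529))])
print('knob',f(364,151,.186),'knob in lift',R.T@(f(364,151,.186)[:2]-t))
for n,p in dict(petri=(221,464,.015),tipbox=(463,480,.05)).items():print(n,f(*p))
```

```text
lift [0.6212183  0.10564015] -2.1025212533905755 scale 0.9966424616854523 res [[ 0.42913405  0.41402351]
 [ 0.68679514  0.34160971]
 [-1.09955052 -1.08530838]
 [-0.01637867  0.32967516]]
handle [ 0.49708836 -0.22028518  0.047     ] [ 0.40510133 -0.2232543   0.047     ] tip [ 0.59855633 -0.21786362  0.042     ] len 0.09203492849599687 0.19359467025414956 mid [ 0.45109485 -0.22176974  0.047     ]
yaw 1.596149513434383
plate rest [array([ 0.5709, -0.1874,  0.005 ]), array([ 0.5733, -0.256 ,  0.005 ]), array([ 0.3835, -0.2629,  0.005 ]), array([ 0.3818, -0.1934,  0.005 ])]
knob [ 0.61336519 -0.00467947  0.186     ] knob in lift [-0.00380045 -0.11053346]
petri [0.42507799 0.09963307 0.015     ]
tipbox [ 0.4130736  -0.06851381  0.05      ]
```

```bash
cat >> h.py <<'E'
from scipy.spatial.transform import Rotation as Ro
def tgt(pos,rodyaw):
    """tool down; tool z = -(rod dir)... y axis = perp to rod; current hand sign convention (y ~ -Y world)"""
    a=np.radians(rodyaw); d=np.array([np.cos(a),np.sin(a),0]); x=np.array([0,0,-1.]); y=np.cross([0,0,-1.],d); 
    return np.array(pos),np.c_[x,y,np.cross(x,y)]
def delta(pos,rodyaw):
    s=env.get_state();R=np.array(s['ee_rot']);p,T=tgt(pos,rodyaw)
    return np.r_[R.T@(p-np.array(s['eef_pos']))*1000, np.degrees(Ro.from_matrix(R.T@T).as_rotvec())].round(2)
def st():
    s=env.get_state();print(s['time_s'],'p',np.round(s['eef_pos'],4),'F',np.round(s['force'],2),'T',np.round(s['torque'],2),'op',round(s['opening'],4),'q',np.round(s['qpos'],1));return s
LT=np.array([0.6212,0.1056]);LY=-2.10
def l2w(x,y): a=np.radians(LY); return LT+np.array([[np.cos(a),-np.sin(a)],[np.sin(a),np.cos(a)]])@[x/1000,y/1000]
E
python3 - <<'E'
from h import *
st();print(delta([.4825,-.2209,.13],1.7))
E
```

```text
0.1 p [ 0.1823 -0.623   0.23  ] F [-0.61 -0.52  0.42] T [-0.03 -0.   -0.01] op 0.0853 q [68.1 22.   2.5 91.6 -1.  66.5 -2.9]
[ 1.0065e+02 -3.0130e+02 -4.0107e+02  1.4620e+01  3.0000e-02  1.4000e-01]
```

Emit:
{"name": "move_arm", "arguments": {"deltas": [[0, -25, -33, 2, 0, 0, 85], [0, -50, -67, 4, 0, 0, 85], [0, -75, -100, 6, 0, 0, 85], [0, -100, -134, 8, 0, 0, 85], [0, -126, -167, 10, 0, 0, 85], [0, -151, -200, 12, 0, 0, 60], [0, -176, -234, 14, 0, 0, 50], [0, -201, -267, 14.6, 0, 0, 50], [0, -226, -301, 14.6, 0, 0, 50], [0, -251, -334, 14.6, 0, 0.1, 50], [0, -276, -368, 14.6, 0, 0.1, 50], [20, -301, -401, 14.6, 0, 0.1, 50]]}}

```text
time_s: 1.1
eef_pos: [0.4829, -0.2244, 0.2164]
ee_rot: [[0.007, 0.031, -0.999], [-0.002, -1.0, -0.031], [-1.0, 0.002, -0.006]]
force: [0.4, -1.0, 0.9]
opening: 0.0502
```

Emit:
{"name": "move_arm", "arguments": {"deltas": [[0, 0, 0, 0, 0, 0, 50], [0, 0, 0, 0, 0, 0, 50], [0, 0, 0, 0, 0, 0, 50]]}}

```text
time_s: 1.35
eef_pos: [0.4824, -0.2245, 0.2159]
ee_rot: [[0.005, 0.032, -0.999], [-0.002, -0.999, -0.032], [-1.0, 0.003, -0.005]]
force: [0.7, -0.1, -0.4]
opening: 0.0499
```

Run:
```python
from h import *
st();print(delta([.4825,-.2209,.13],1.7),delta([.4825,-.2209,.021],1.7))
b=cap('top','t1'); c=b[145:250,230:370]; cv2.imwrite('pics/c1.png',cv2.resize(c,None,fx=5.7,fy=5.7,interpolation=cv2.INTER_CUBIC))
```

```text
1.35 p [ 0.4824 -0.2245  0.2159] F [ 0.72 -0.05 -0.36] T [-0.02  0.   -0.06] op 0.0499 q [ 33.3  10.7 -14.2 108.3   3.   61.  -70.2]
[85.94 -3.84  0.2   0.13 -0.28 -0.14] [ 1.9493e+02 -4.1200e+00  7.4000e-01  1.3000e-01 -2.8000e-01 -1.4000e-01]
```

Emit:
{"name": "move_arm", "arguments": {"deltas": [[30, -1, 0, 0, -0.2, -0.1, 50], [60, -2, 0, 0, -0.2, -0.1, 50], [90, -3, 0, 0, -0.2, -0.1, 50], [115, -4, 0, 0, -0.2, -0.1, 50], [140, -4, 0.5, 0, -0.2, -0.1, 50], [160, -4, 0.5, 0, -0.2, -0.1, 50], [175, -4, 0.5, 0, -0.2, -0.1, 50], [185, -4, 0.5, 0, -0.2, -0.1, 50], [193, -4, 0.5, 0, -0.2, -0.1, 50], [193, -4, 0.5, 0, -0.2, -0.1, 50], [193, -4, 0.5, 0, -0.2, -0.1, 50]]}}

```text
time_s: 2.32
eef_pos: [0.4822, -0.2233, 0.0234]
ee_rot: [[0.002, 0.028, -1.0], [-0.002, -1.0, -0.028], [-1.0, 0.002, -0.002]]
force: [1.0, -0.4, -0.5]
opening: 0.0502
```

Run:
```python
from h import *
st()
b=cap('scene','s1'); c=b[150:270,150:310]; cv2.imwrite('pics/c1.png',cv2.resize(c,None,fx=5,fy=5,interpolation=cv2.INTER_CUBIC))
```

```text
2.3167 p [ 0.4822 -0.2233  0.0234] F [ 0.98 -0.37 -0.51] T [ 0.   -0.01  0.04] op 0.0502 q [ 30.9  26.3 -12.2 115.2   8.6  39.2 -75.2]
```

View pics/c1.png

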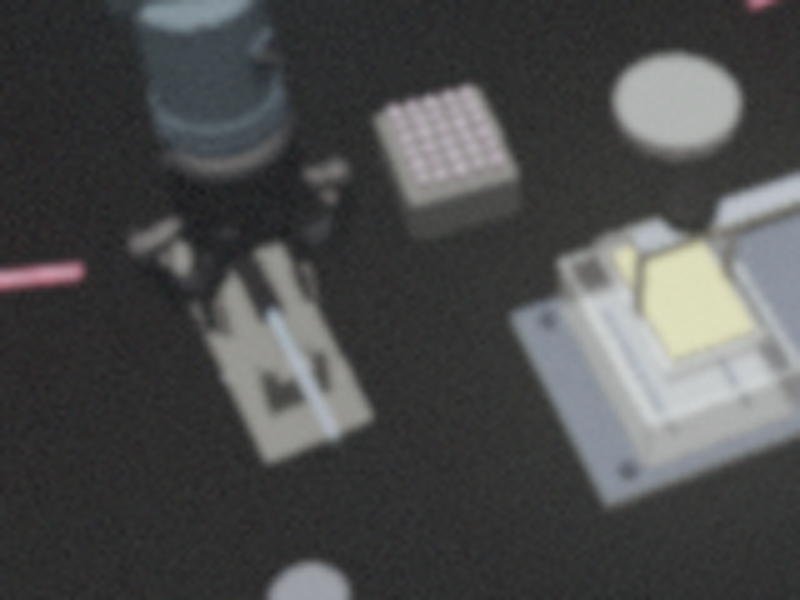

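The handle at (262,285) sits between the open fingers at (205,300) and (310,270), and the hand is well clear of the tip box. I'll close now.

Emit:
{"name": "move_arm", "arguments": {"deltas": [[0, -1, 0, 0, 0, 0, 30], [0, -1, 0, 0, 0, 0, 20], [0, -1, 0, 0, 0, 0, 10], [0, -1, 0, 0, 0, 0, 8], [0, -1, 0, 0, 0, 0, 8], [0, -1, 0, 0, 0, 0, 8], [0, -1, 0, 0, 0, 0, 8], [0, -1, 0, 0, 0, 0, 8]], "force": 110}}

```text
time_s: 3.03
eef_pos: [0.4838, -0.2226, 0.0252]
ee_rot: [[0.005, 0.029, -1.0], [-0.003, -1.0, -0.029], [-1.0, 0.003, -0.005]]
force: [-1.4, 0.8, 6.0]
opening: 0.014
```

Run:
```python
from h import *
st()
b=cap('scene','s2')
```

```text
3.0333 p [ 0.4838 -0.2226  0.0252] F [-1.43  0.79  6.05] T [0.1  0.28 0.13] op 0.014 q [ 30.8  26.2 -12.3 115.2   8.7  39.2 -75.3]
```

Emit:
{"name": "move_arm", "arguments": {"deltas": [[-5, 0, 0, 0, 0, 0, 8], [-15, 0, 0, 0, 0, 0, 8], [-30, 0, 0, 0, 0, 0, 8], [-50, 0, 0, 0, 0, 0, 8], [-75, 0, 0, 0, 0, 0, 8], [-100, 0, 0, 0, 0, 0, 8], [-125, 0, 0, 0, 0, 0, 8], [-145, 0, 0, 0, 0, 0, 8], [-155, 0, 0, 0, 0, 0, 8], [-160, 0, 0, 0, 0, 0, 8], [-160, 0, 0, 0, 0, 0, 8], [-160, 0, 0, 0, 0, 0, 8]]}}

```text
time_s: 4.08
eef_pos: [0.4822, -0.2218, 0.1842]
ee_rot: [[0.003, 0.029, -1.0], [-0.002, -1.0, -0.029], [-1.0, 0.002, -0.003]]
force: [0.8, -0.2, -1.2]
opening: 0.0141
```

Run:
```python
from h import *
s=st()
# offsets: rod axis height above TCP = 0.040-0.0252 ; tip ahead of TCP 115 -> target tip at lift (-90,25)
for x,y in((-90,25),(-42,25)):
    t=l2w(x,y); a=np.radians(LY); d=np.array([np.cos(a),np.sin(a)])
    p=t-d*.115; print(p,delta([p[0],p[1],.175],LY))
b=cap('top','t2'); c=b[150:255,230:370]; cv2.imwrite('pics/c2.png',cv2.resize(c,None,fx=5.7,fy=5.7,interpolation=cv2.INTER_CUBIC))
```

```text
4.0833 p [ 0.4822 -0.2218  0.1842] F [ 0.82 -0.24 -1.23] T [-0.04  0.09 -0.05] op 0.0141 q [ 33.   12.7 -14.3 110.1   3.8  57.5 -71.3]
[0.41725377 0.13809517] [ 8.2300e+00 -3.6162e+02  5.4580e+01  3.7500e+00 -1.7000e-01 -1.3000e-01]
[0.46522153 0.13633627] [ 8.3700e+00 -3.5848e+02  6.6800e+00  3.7500e+00 -1.7000e-01 -1.3000e-01]
```

View pics/c2.png

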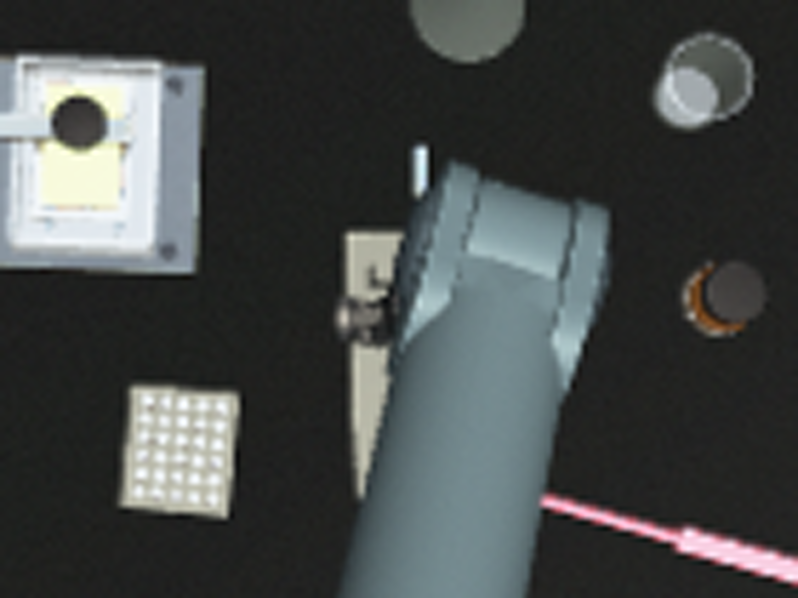

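The tip shows at crop (420,145), straight ahead of the hand, so the rod is held. I'll move across, pulling back from the lift first.

Emit:
{"name": "move_arm", "arguments": {"deltas": [[0, -5, 12, 0, 0, 0, 8], [0, -20, 30, 0.5, 0, 0, 8], [0, -45, 45, 1, 0, 0, 8], [0, -75, 54, 1.5, 0, 0, 8], [0, -110, 54, 2, 0, 0, 8], [0, -145, 54, 2.5, 0, 0, 8], [0, -180, 54, 3, 0, 0, 8], [0, -215, 54, 3.5, 0, 0, 8], [0, -250, 54, 3.75, 0, 0, 8], [0, -285, 54, 3.75, -0.1, -0.1, 8], [0, -315, 54, 3.75, -0.1, -0.1, 8], [0, -340, 54, 3.75, -0.1, -0.1, 8]]}}

```text
time_s: 5.13
eef_pos: [0.4164, 0.1191, 0.1817]
ee_rot: [[-0.003, -0.034, -0.999], [0.0, -0.999, 0.034], [-1.0, -0.0, 0.003]]
force: [0.8, -0.2, -1.4]
opening: 0.0138
```

Emit:
{"name": "move_arm", "arguments": {"deltas": [[0, -12, 0, 0, 0, 0, 8], [0, -20, 0, 0, 0, 0, 8], [0, -20, 0, 0, 0, 0, 8], [0, -20, 0, 0, 0, 0, 8]]}}

```text
time_s: 5.47
eef_pos: [0.4165, 0.1383, 0.1808]
ee_rot: [[-0.005, -0.034, -0.999], [-0.0, -0.999, 0.034], [-1.0, 0.001, 0.005]]
force: [0.0, -0.3, -1.3]
opening: 0.0139
```

Run:
```python
from h import *
tp=ray('top',230+(420.5)/5.7-.5,150+146/5.7-.5,.199); print('tip before',tp,'ahead',tp[0]-.4822, 'y off expected', tp[1]-(-.2218+.115*.029))
s=st()
for x,y in((-90,25),(-42,25)):
    t=l2w(x,y); a=np.radians(LY); d=np.array([np.cos(a),np.sin(a)])
    p=t-d*.115; print(p,delta([p[0],p[1],.175],LY))
a=cap('scene','s3');b=cap('top','t3'); c=b[150:220,180:270]; d=a[130:235,230:370]
pz=np.array(s['eef_pos'])+np.r_[d0:=np.array([np.cos(np.radians(LY)),np.sin(np.radians(LY))])*.115,.0148]
print('tip pred px',proj('top',pz),proj('scene',pz),pz)
c=cv2.resize(c,(540,420),interpolation=cv2.INTER_CUBIC)
cv2.imwrite('pics/c3.png',c);cv2.imwrite('pics/d3.png',cv2.resize(d,None,fx=5.7,fy=5.7,interpolation=cv2.INTER_CUBIC))
```

```text
tip before [ 0.59681184 -0.2180289   0.199     ] ahead 0.11461184157876253 y off expected 0.0004361034088880278
5.4667 p [0.4165 0.1383 0.1808] F [ 0.05 -0.3  -1.29] T [-0.05  0.05 -0.04] op 0.0139 q [  10.5    4.5  -35.   120.6    3.    56.  -118. ]
[0.41725377 0.13809517] [ 5.77  0.14 -0.75  0.14  0.26 -0.04]
[0.46522153 0.13633627] [ 5.550e+00  2.600e-01 -4.875e+01  1.400e-01  2.600e-01 -4.000e-02]
tip pred px (np.float64(204.06066571158695), np.float64(193.12197735201903)) (np.float64(315.33795535744684), np.float64(147.47888220103275)) [0.53146198 0.13404624 0.19557375]
```

View pics/c3.png

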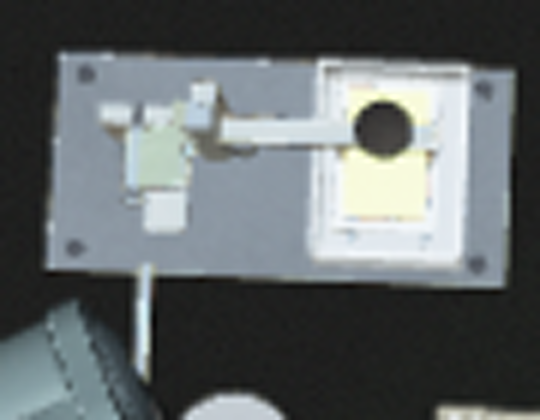

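View pics/d3.png

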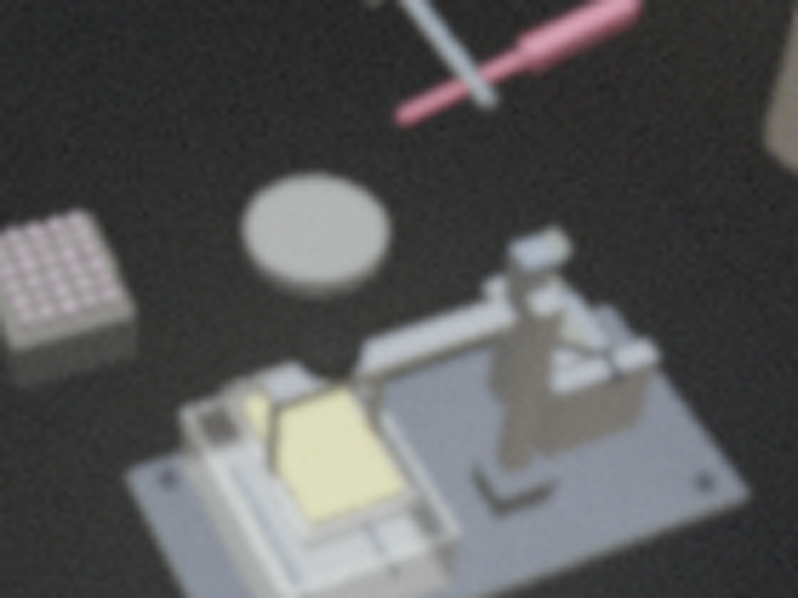

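Both views show the rod tip where predicted: top (204.5,194.3) against (204.1,193.1), scene (315.5,147.6) against (315.3,147.5). The ledge front shows in the top crop at x 145..187, edge at row 232. I'll check the ledge's lift-frame y.

Run:
```python
from h import *
a=np.radians(LY);R=np.array([[np.cos(a),-np.sin(a)],[np.sin(a),np.cos(a)]])
f=lambda x,y,z:(R.T@(ray('top',180+(x+.5)/6-.5,150+(y+.5)/6-.5,z)[:2]-LT)*1000).round(1)
for z in(.088,.099,.111):print(z,f(145,232,z),f(187,232,z),'pawl L/R',f(127,187,z+.02),f(188,187,z+.02))
for z in(.196,): print('tip',f(147,266,z))
print('knob',f(384,129,.186)+0, 'rack top', f(206,112,.2))
```

```text
0.088 [-57.6  43.2] [-56.5  16.3] pawl L/R [-32.3  53.3] [-30.7  14.8]
0.099 [-59.2  41.5] [-58.2  14.9] pawl L/R [-34.1  51.6] [-32.6  13.3]
0.111 [-61.   39.8] [-59.9  13.3] pawl L/R [-36.1  49.7] [-34.6  11.8]
tip [-93.6  24.8]
knob [  -3.8 -111. ] rack top [-0.4 -5.3]
```

Emit:
{"name": "move_arm", "arguments": {"deltas": [[0, 0, -10, 0.1, 0.2, 0, 8], [0, 0, -25, 0.1, 0.2, 0, 8], [5, 0, -40, 0.1, 0.2, 0, 8], [15, 0, -48, 0.1, 0.2, 0, 8], [30, 0.2, -48, 0.1, 0.2, 0, 8], [45, 0.2, -48, 0.1, 0.2, 0, 8], [60, 0.2, -48, 0.1, 0.2, 0, 8], [70, 0.2, -48, 0.1, 0.2, 0, 8], [75, 0.2, -48, 0.1, 0.2, 0, 8], [75, 0.2, -48, 0.1, 0.2, 0, 8], [75, 0.2, -48, 0.1, 0.2, 0, 8]]}}

```text
time_s: 6.48
eef_pos: [0.4651, 0.135, 0.1061]
ee_rot: [[-0.0, -0.039, -0.999], [-0.001, -0.999, 0.039], [-1.0, 0.001, 0.0]]
force: [-0.2, -0.0, -1.4]
opening: 0.014
```

Run:
```python
from h import *
st(); t=l2w(-43,25); a=np.radians(LY); p=t-np.array([np.cos(a),np.sin(a)])*.115
s=env.get_state();print(delta([*p,s['eef_pos'][2]],LY))
```

```text
6.4833 p [0.4651 0.135  0.1061] F [-0.23 -0.01 -1.44] T [ 0.03  0.03 -0.02] op 0.014 q [   8.1   16.5  -32.3  118.6   11.8   48.  -123.3]
[-0.   -1.37  0.97 -0.15  0.   -0.04]
```

Emit:
{"name": "move_arm", "arguments": {"deltas": [[1.5, -1, 0.5, -0.1, 0, 0, 8], [3, -1.4, 1, -0.1, 0, 0, 8], [4, -1.4, 1, -0.1, 0, 0, 8], [5, -1.4, 1, -0.1, 0, 0, 8], [6, -1.4, 1, -0.1, 0, 0, 8], [7, -1.4, 1, -0.1, 0, 0, 8], [7, -1.4, 1, -0.1, 0, 0, 8]]}}

```text
time_s: 7.07
eef_pos: [0.464, 0.1363, 0.0989]
ee_rot: [[-0.0, -0.037, -0.999], [-0.001, -0.999, 0.037], [-1.0, 0.001, 0.0]]
force: [1.0, 0.1, -1.8]
opening: 0.0141
```

Emit:
{"name": "move_arm", "arguments": {"deltas": [[0.7, 0, 0, 0, 0, 0, 8], [1.4, 0, 0, 0, 0, 0, 8], [2.1, 0, 0, 0, 0, 0, 8], [2.8, 0, 0, 0, 0, 0, 8], [3.5, 0, 0, 0, 0, 0, 8], [3.5, 0, 0, 0, 0, 0, 8]]}}

```text
time_s: 7.57
eef_pos: [0.4639, 0.1363, 0.0952]
ee_rot: [[-0.001, -0.037, -0.999], [-0.001, -0.999, 0.037], [-1.0, 0.001, 0.001]]
force: [0.2, 0.6, -1.9]
opening: 0.0133
```

Emit:
{"name": "move_arm", "arguments": {"deltas": [[0.7, 0, 0, 0, 0, 0, 8], [1.4, 0, 0, 0, 0, 0, 8], [2.1, 0, 0, 0, 0, 0, 8], [2.8, 0, 0, 0, 0, 0, 8], [3.5, 0, 0, 0, 0, 0, 8], [3.5, 0, 0, 0, 0, 0, 8]]}}

```text
time_s: 8.07
eef_pos: [0.4637, 0.1362, 0.0915]
ee_rot: [[-0.001, -0.038, -0.999], [-0.001, -0.999, 0.038], [-1.0, 0.001, 0.001]]
force: [-0.3, 0.3, -0.7]
opening: 0.0135
```

Emit:
{"name": "move_arm", "arguments": {"deltas": [[0.6, 0, 0, 0, 0, 0, 8], [1.2, 0, 0, 0, 0, 0, 8], [1.8, 0, 0, 0, 0, 0, 8], [2.4, 0, 0, 0, 0, 0, 8], [3, 0, 0, 0, 0, 0, 8], [3, 0, 0, 0, 0, 0, 8]]}}

```text
time_s: 8.57
eef_pos: [0.4636, 0.1362, 0.0884]
ee_rot: [[-0.001, -0.037, -0.999], [-0.001, -0.999, 0.037], [-1.0, 0.001, 0.001]]
force: [0.1, -0.3, -1.0]
opening: 0.0139
```

Emit:
{"name": "move_arm", "arguments": {"deltas": [[0.6, 0, 0, 0, 0, 0, 8], [1.2, 0, 0, 0, 0, 0, 8], [1.8, 0, 0, 0, 0, 0, 8], [2.4, 0, 0, 0, 0, 0, 8], [3, 0, 0, 0, 0, 0, 8], [3, 0, 0, 0, 0, 0, 8]]}}

```text
time_s: 9.07
eef_pos: [0.4635, 0.1362, 0.0852]
ee_rot: [[-0.002, -0.037, -0.999], [-0.001, -0.999, 0.037], [-1.0, 0.001, 0.002]]
force: [0.3, 0.1, -1.1]
opening: 0.0139
```

Run:
```python
from h import *
st()
```

```text
9.0667 p [0.4635 0.1362 0.0852] F [ 0.27  0.15 -1.13] T [ 0.06  0.03 -0.01] op 0.0139 q [   7.2   18.4  -31.7  119.4   13.5   45.7 -124.8]
```

Emit:
{"name": "move_arm", "arguments": {"deltas": [[0.6, 0, 0, 0, 0, 0, 8], [1.2, 0, 0, 0, 0, 0, 8], [1.8, 0, 0, 0, 0, 0, 8], [2.4, 0, 0, 0, 0, 0, 8], [2.8, 0, 0, 0, 0, 0, 8], [2.8, 0, 0, 0, 0, 0, 8]]}}

```text
time_s: 9.57
eef_pos: [0.4635, 0.1361, 0.0825]
ee_rot: [[-0.002, -0.037, -0.999], [-0.001, -0.999, 0.037], [-1.0, 0.001, 0.002]]
force: [0.4, -0.9, -1.1]
opening: 0.0141
```

Emit:
{"name": "move_arm", "arguments": {"deltas": [[0.6, 0, 0, 0, 0, 0, 8], [1.2, 0, 0, 0, 0, 0, 8], [1.8, 0, 0, 0, 0, 0, 8], [2.3, 0, 0, 0, 0, 0, 8], [2.6, 0, 0, 0, 0, 0, 8], [2.6, 0, 0, 0, 0, 0, 8]]}}

```text
time_s: 10.07
eef_pos: [0.4636, 0.1363, 0.0803]
ee_rot: [[-0.001, -0.037, -0.999], [-0.001, -0.999, 0.037], [-1.0, 0.001, 0.001]]
force: [-3.6, -1.1, 5.3]
opening: 0.0139
```

Run:
```python
from h import *
st()
```

```text
10.0667 p [0.4636 0.1363 0.0803] F [-3.6  -1.07  5.33] T [-0.18  0.08 -0.07] op 0.0139 q [   7.    18.9  -31.5  119.5   13.9   45.1 -125.2]
```

Emit:
{"name": "move_arm", "arguments": {"deltas": [[-0.8, 0, 0, 0, 0, 0, 8], [-1.5, 0, 0, 0, 0, 0, 8], [-1.5, 0, 0, 0, 0, 0, 8]]}}

```text
time_s: 10.32
eef_pos: [0.4636, 0.1363, 0.0818]
ee_rot: [[-0.001, -0.037, -0.999], [-0.001, -0.999, 0.037], [-1.0, 0.001, 0.001]]
force: [-1.9, -0.7, 2.1]
opening: 0.014
```

Run:
```python
from h import *
st(); a=np.radians(LY)
for x in(-43,-5):
    p=l2w(x,24.5)-np.array([np.cos(a),np.sin(a)])*.115; print(x,delta([*p,env.get_state()['eef_pos'][2]],LY))
```

```text
10.3167 p [0.4636 0.1363 0.0818] F [-1.92 -0.7   2.06] T [-0.04  0.07 -0.1 ] op 0.014 q [   7.1   18.8  -31.6  119.5   13.8   45.3 -125.1]
-43 [-0.    0.39 -0.59 -0.04  0.06 -0.07]
-5 [ -0.04   0.36 -38.59  -0.04   0.06  -0.07]
```

Emit:
{"name": "move_arm", "arguments": {"deltas": [[-0.7, 0, 0, 0, 0, 0, 8], [-0.7, 0, 0, 0, 0, 0, 8]]}}

```text
time_s: 10.48
eef_pos: [0.4636, 0.1362, 0.0823]
ee_rot: [[-0.001, -0.037, -0.999], [-0.001, -0.999, 0.037], [-1.0, 0.001, 0.001]]
force: [-0.6, -0.8, -0.5]
opening: 0.0138
```

Emit:
{"name": "move_arm", "arguments": {"deltas": [[-0.8, 0, 0, 0, 0, 0, 8], [-0.9, 0.3, -2, 0, 0, 0, 8], [-0.9, 0.4, -4, 0, 0, 0, 8], [-0.9, 0.4, -6, 0, 0, 0, 8], [-0.9, 0.4, -8, 0, 0, 0, 8], [-0.9, 0.4, -10, 0, 0, 0, 8], [-0.9, 0.4, -12, 0, 0, 0, 8], [-0.9, 0.4, -14, 0, 0, 0, 8], [-0.9, 0.4, -16, 0, 0, 0, 8], [-0.9, 0.4, -16, 0, 0, 0, 8]]}}

```text
time_s: 11.32
eef_pos: [0.4802, 0.1353, 0.0833]
ee_rot: [[-0.001, -0.038, -0.999], [-0.001, -0.999, 0.038], [-1.0, 0.001, 0.001]]
force: [-1.1, 0.1, -0.2]
opening: 0.0136
```

Run:
```python
from h import *
st(); a=np.radians(LY)
for x in(-26,-5):
    p=l2w(x,24.5)-np.array([np.cos(a),np.sin(a)])*.115; print(x,delta([*p,.083],LY))
```

```text
11.3167 p [0.4802 0.1353 0.0833] F [-1.1   0.12 -0.22] T [ 0.05  0.03 -0.01] op 0.0136 q [   7.1   20.1  -31.1  117.4   14.3   46.1 -124.6]
-26 [ 0.27 -0.02 -0.95 -0.06  0.03 -0.04]
-5 [  0.26  -0.04 -21.95  -0.06   0.03  -0.04]
```

Emit:
{"name": "move_arm", "arguments": {"deltas": [[0.2, 0, -2.5, 0, 0, 0, 8], [0.2, 0, -5, 0, 0, 0, 8], [0.2, 0, -7.5, 0, 0, 0, 8], [0.2, 0, -10, 0, 0, 0, 8], [0.2, 0, -12.5, 0, 0, 0, 8], [0.2, 0, -15, 0, 0, 0, 8], [0.2, 0, -17.5, 0, 0, 0, 8], [0.2, 0, -20, 0, 0, 0, 8], [0.2, 0, -22, 0, 0, 0, 8], [0.2, 0, -22, 0, 0, 0, 8]]}}

```text
time_s: 12.15
eef_pos: [0.5028, 0.1344, 0.0831]
ee_rot: [[-0.0, -0.038, -0.999], [-0.001, -0.999, 0.038], [-1.0, 0.001, 0.0]]
force: [-0.2, -0.2, -1.8]
opening: 0.014
```

Run:
```python
from h import *
st(); a=np.radians(LY)
p=l2w(-5,24.5)-np.array([np.cos(a),np.sin(a)])*.115; print(delta([*p,.083],LY))
a=cap('scene','s4');d=a[150:225,290:390]; cv2.imwrite('pics/d4.png',cv2.resize(d,None,fx=7,fy=7,interpolation=cv2.INTER_CUBIC))
# flick path, tool deltas: rod centre rel pin
pin=np.array([51,-4]);s=25
for th in range(-2,70,6):
    f=np.radians(40+th); c=pin+s*np.array([-np.cos(f),np.sin(f)])+8*np.array([-np.sin(f),-np.cos(f)]); print(th,(c).round(1))
```

```text
12.15 p [0.5028 0.1344 0.0831] F [-0.23 -0.2  -1.84] T [-0.01 -0.01 -0.03] op 0.014 q [   6.9   22.1  -30.4  114.6   15.1   47.1 -124.2]
[ 0.12 -0.05  0.64 -0.08  0.01 -0.03]
-2 [26.4  5.1]
4 [27.5  7.6]
10 [28.8 10. ]
16 [30.4 12.3]
22 [32.2 14.3]
28 [34.2 16.2]
34 [36.4 17.8]
40 [38.8 19.2]
46 [41.3 20.4]
52 [43.9 21.3]
58 [46.6 21.9]
64 [49.3 22.2]
```

View pics/d4.png

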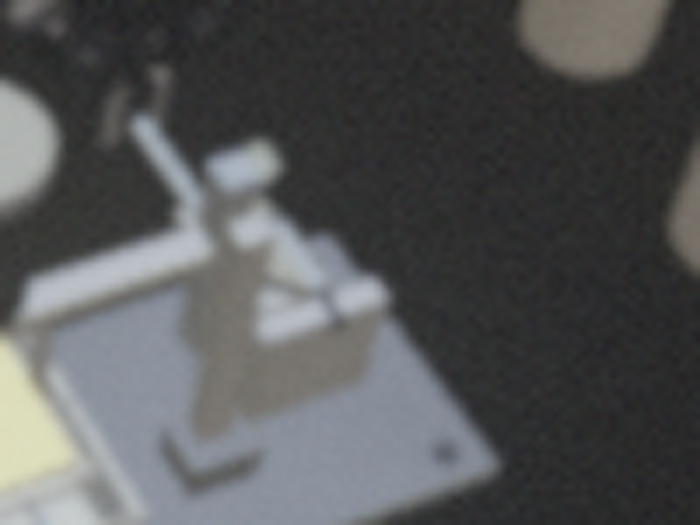

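The rod passes behind the mast, under the raised pawl at (290,260). The forces are near zero, so I'll start the lift gently.

Emit:
{"name": "move_arm", "arguments": {"deltas": [[-1, 0, 0, 0, 0, 0, 8], [-2, -0.2, 0, 0, 0, 0, 8], [-3, -0.5, 0, 0, 0, 0, 8], [-4, -1, 0, 0, 0, 0, 8], [-5, -1.5, 0, 0, 0, 0, 8]]}}

```text
time_s: 12.62
eef_pos: [0.5022, 0.1352, 0.0877]
ee_rot: [[-0.001, -0.039, -0.999], [-0.001, -0.999, 0.039], [-1.0, 0.002, 0.001]]
force: [2.1, -1.3, -6.3]
opening: 0.014
```

Emit:
{"name": "move_arm", "arguments": {"deltas": [[-0.8, -0.5, 0, 0, 0, 0, 8], [-1.5, -1, 0, 0, 0, 0, 8], [-2, -1.3, 0, 0, 0, 0, 8]]}}

```text
time_s: 12.87
eef_pos: [0.5017, 0.1351, 0.089]
ee_rot: [[-0.003, -0.04, -0.999], [-0.003, -0.999, 0.04], [-1.0, 0.003, 0.003]]
force: [2.7, -2.4, -6.8]
opening: 0.014
```

Emit:
{"name": "move_arm", "arguments": {"deltas": [[-0.6, -0.5, 0, 0, 0, 0, 8], [-1.2, -1, 0, 0, 0, 0, 8], [-1.2, -1, 0, 0, 0, 0, 8]]}}

```text
time_s: 13.12
eef_pos: [0.5012, 0.1349, 0.0896]
ee_rot: [[-0.005, -0.042, -0.999], [-0.004, -0.999, 0.042], [-1.0, 0.005, 0.005]]
force: [1.6, -3.9, -8.2]
opening: 0.014
```

Run:
```python
from h import *
st()
a=cap('scene','s5');d=a[150:225,290:390]; cv2.imwrite('pics/d5.png',cv2.resize(d,None,fx=7,fy=7,interpolation=cv2.INTER_CUBIC))
```

```text
13.1167 p [0.5012 0.1349 0.0896] F [ 1.61 -3.85 -8.19] T [-0.58  0.15 -0.32] op 0.014 q [   6.9   21.5  -30.5  114.4   14.7   48.1 -124.2]
```

View pics/d5.png

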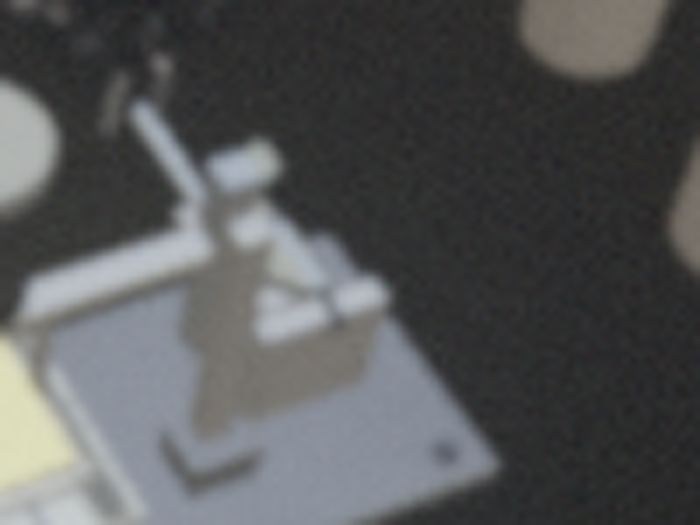

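The pawl still looks engaged. I'll hold for a moment and see whether the force decays.

Emit:
{"name": "move_arm", "arguments": {"deltas": [[0, 0, 0, 0, 0, 0, 8], [0, 0, 0, 0, 0, 0, 8], [0, 0, 0, 0, 0, 0, 8]]}}

```text
time_s: 13.42
eef_pos: [0.5011, 0.1348, 0.0896]
ee_rot: [[-0.005, -0.042, -0.999], [-0.004, -0.999, 0.042], [-1.0, 0.005, 0.005]]
force: [2.7, -2.5, -6.7]
opening: 0.0137
```

Run:
```python
from h import *
for i in range(4): s=st(); env.capture('top')
```

```text
13.4167 p [0.5011 0.1348 0.0896] F [ 2.65 -2.54 -6.74] T [-0.57  0.11 -0.23] op 0.0137 q [   6.9   21.5  -30.5  114.4   14.7   48.1 -124.2]
13.4667 p [0.5011 0.1348 0.0896] F [ 2.47 -2.94 -6.42] T [-0.54  0.13 -0.34] op 0.0138 q [   6.9   21.5  -30.5  114.4   14.7   48.1 -124.2]
13.5167 p [0.5011 0.1348 0.0895] F [ 1.51 -2.77 -8.14] T [-0.6   0.19 -0.3 ] op 0.0138 q [   6.9   21.5  -30.5  114.4   14.7   48.1 -124.2]
13.5667 p [0.5011 0.1348 0.0896] F [ 1.68 -2.56 -7.45] T [-0.54  0.15 -0.28] op 0.0136 q [   6.9   21.5  -30.5  114.4   14.7   48.1 -124.2]
```

Emit:
{"name": "move_arm", "arguments": {"deltas": [[-0.4, -0.2, -0.4, 0, 0, 0, 8], [-0.8, -0.4, -0.8, 0, 0, 0, 8], [-0.8, -0.4, -0.8, 0, 0, 0, 8]]}}

```text
time_s: 13.87
eef_pos: [0.5011, 0.1349, 0.09]
ee_rot: [[-0.007, -0.042, -0.999], [-0.005, -0.999, 0.042], [-1.0, 0.005, 0.007]]
force: [1.7, -3.0, -7.0]
opening: 0.0136
```

```bash
cat >> h.py <<'E'
def mf(n=4):
    F=[]
    for i in range(n): env.capture('top'); F.append(env.get_state()['force'])
    s=env.get_state(); print(round(s['time_s'],2),np.round(s['eef_pos'],4),'F',np.mean(F,0).round(2),'T',np.round(s['torque'],2), np.round(s['ee_rot'],3)[:,2])
E
python3 -c "
from h import *
mf()"
```

```text
14.07 [0.5011 0.1349 0.09  ] F [ 0.55 -3.56 -7.95] T [-0.65  0.54 -0.33] [-0.999  0.042  0.006]
```

Emit:
{"name": "move_arm", "arguments": {"deltas": [[0, -0.5, 0, 0, 0, 0, 8], [0, -1, 0, 0, 0, 0, 8], [0, -1.3, 0, 0, 0, 0, 8], [0, -1.3, 0, 0, 0, 0, 8]]}}

```text
time_s: 14.4
eef_pos: [0.5011, 0.1358, 0.0901]
ee_rot: [[-0.007, -0.043, -0.999], [-0.006, -0.999, 0.043], [-1.0, 0.006, 0.007]]
force: [-0.4, -4.3, -6.2]
opening: 0.0136
```

```bash
python3 -c "
from h import *
mf()"
```

```text
14.6 [0.5012 0.1362 0.0903] F [-0.8  -4.43 -4.77] T [-0.93  0.5  -0.42] [-0.999  0.042  0.006]
```

Emit:
{"name": "move_arm", "arguments": {"deltas": [[-0.7, -0.5, 0, 0, 0, 0, 8], [-1.4, -1, 0, 0, 0, 0, 8], [-1.4, -1, 0, 0, 0, 0, 8]]}}

```text
time_s: 14.85
eef_pos: [0.5025, 0.1395, 0.0928]
ee_rot: [[-0.003, -0.039, -0.999], [-0.002, -0.999, 0.039], [-1.0, 0.002, 0.003]]
force: [-0.4, -0.2, -1.8]
opening: 0.0139
```

```bash
python3 -c "
from h import *
mf()
a=cap('scene','s6');d=a[150:225,290:390]; cv2.imwrite('pics/d6.png',cv2.resize(d,None,fx=7,fy=7,interpolation=cv2.INTER_CUBIC))
b=cv2.imread('pics/s5.png');print(cv2.absdiff(a,b)[150:225,290:390].max(2).reshape(15,5,20,5).mean((1,3)).round().astype(int))"
```

```text
15.05 [0.5028 0.1397 0.093 ] F [ 0.2   0.22 -1.27] T [ 0.04  0.07 -0.04] [-0.999  0.039  0.002]
[[12 11  9  5  8  6  5  4  4  4  3  3  4  4  4  2  2  2  2  4]
 [ 4  4  7  7 17 10  4  3  4  3  3  4  4  3  4  2  2  2  3  4]
 [ 2  4  5 19 21  7  3  4  4  5  4  4  4  3  5  4  3  3  4  3]
 [ 2  3  8 22 64 26  4  7  3  3  3  4  4  4  4  4  4  4  5  4]
 [ 1  3  3  4 49 59 47 54  7  4  3  4  3  5  3  4  3  4  3  4]
 [ 2  3  3  3  8 43 38 28  4  4  4  3  4  4  4  3  4  4  3  3]
 [ 3  4  3  9 34 31  4  3  5  3  4  3  4  3  4  3  4  3  4  2]
 [ 6 34 53 52 39 35  5 12 28  2  3  4  3  3  3  4  4  3  4  3]
 [17 38 36 38 26  8  2 11 17  3  2  3  4  4  4  4  4  3  4  4]
 [32 25  9  2  2  5  2  2  2  2  2  2  4  3  3  4  3  4  4  4]
 [24  3  2  2  2 11  2  3  2  2  2  2  3  3  4  4  4  4  4  4]
 [ 8 22  2  1  2  2  2  2  2  2  2  2  2  3  4  4  3  3  4  4]
 [ 1 17  9  2  2  2  2  2  2  2  2  2  2  2  4  4  4  4  4  5]
 [ 8 13 13  2  2  2  2  2  2  2  2  2  2  2  3  4  4  4  3  4]
 [12  9  5  2  2  2  2  2  2  2  2  3  2  3  3  3  4  4  4  3]]
```

The pinch has let go and the force is free. I'll keep swinging round the arc.

Emit:
{"name": "move_arm", "arguments": {"deltas": [[-1.5, -1.5, 0, 0, 0, 0, 8], [-3, -3.5, 0, 0, 0, 0, 8], [-4.5, -5.8, 0, 0, 0, 0, 8], [-5.8, -8.2, 0, 0, 0, 0, 8], [-6.8, -11, 0, 0, 0, 0, 8], [-7.6, -14, 0, 0, 0, 0, 8], [-8.2, -17, 0, 0, 0, 0, 8], [-8.6, -20, 0, 0, 0, 0, 8], [-8.6, -23, 0, 0, 0, 0, 8], [-8.6, -26, 0, 0, 0, 0, 8], [-8.6, -26, 0, 0, 0, 0, 8]]}}

```text
time_s: 16.02
eef_pos: [0.5036, 0.1664, 0.1014]
ee_rot: [[-0.003, -0.038, -0.999], [-0.002, -0.999, 0.038], [-1.0, 0.002, 0.003]]
force: [-0.1, 0.6, -1.1]
opening: 0.0138
```

```bash
python3 -c "
from h import *
mf(2)
a=cap('scene','s7');d=a[150:225,290:390]; cv2.imwrite('pics/d7.png',cv2.resize(d,None,fx=7,fy=7,interpolation=cv2.INTER_CUBIC))
"
```

```text
16.12 [0.5035 0.1655 0.1012] F [ 0.06  0.04 -1.55] T [ 0.03  0.   -0.02] [-0.999  0.039  0.003]
```

View pics/d7.png

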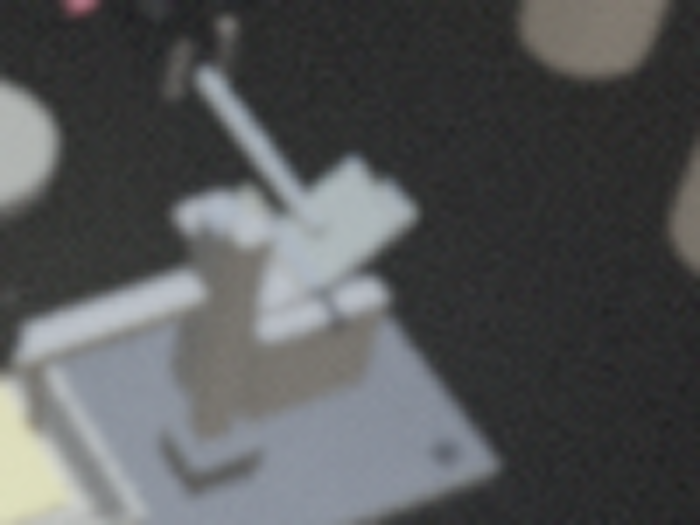

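The pawl (350,220) is over to the +y side and lying back, and the rod rests free against its near side. The carriage has sunk. I'll back the rod out.

Emit:
{"name": "move_arm", "arguments": {"deltas": [[0, 2, 0, 0, 0, 0, 8], [-1, 5, 2, 0, 0, 0, 8], [-2, 6, 10, 0, 0, 0, 8], [-3, 6, 20, 0, 0, 0, 8], [-5, 6, 35, 0, 0, 0, 8], [-10, 6, 50, 0, 0, 0, 8], [-20, 6, 65, 0, 0, 0, 8], [-35, 6, 80, 0, 0, 0, 8], [-55, 6, 90, 0, 0, 0, 8], [-75, 6, 95, 0, 0, 0, 8], [-85, 6, 95, 0, 0, 0, 8], [-85, 6, 95, 0, 0, 0, 8]]}}

```text
time_s: 17.17
eef_pos: [0.41, 0.164, 0.1889]
ee_rot: [[0.003, -0.039, -0.999], [-0.003, -0.999, 0.039], [-1.0, 0.002, -0.003]]
force: [0.4, -0.2, -1.0]
opening: 0.0135
```

```bash
python3 -c "
from h import *
s=st()
print(delta([.4838,-.2226,.185],1.7))
a=cap('scene','s8');b=cap('top','t8')
c=cv2.resize(a[130:225,290:390],(480,456),interpolation=cv2.INTER_CUBIC)
d=cv2.resize(b[150:245,180:270],(432,456),interpolation=cv2.INTER_CUBIC)
cv2.imwrite('pics/e8.png',cv2.resize(np.hstack([c,d]),(800,400)))
pz=np.array(s['eef_pos'])+s['ee_rot'][:,2]*-.1148;pz[2]+=.0148;print(pz,proj('top',pz),proj('scene',pz))
"
```

```text
17.1667 p [0.41   0.164  0.1889] F [ 0.43 -0.16 -1.02] T [-0.   -0.04  0.  ] op 0.0135 q [   8.2    3.9  -36.2  120.     3.    56.7 -121.8]
[ 5.170e+00  3.834e+02 -8.887e+01 -3.940e+00 -1.700e-01 -1.500e-01]
[0.52467439 0.15950964 0.20409015] (np.float64(196.47045741244432), np.float64(194.67222734343088)) (np.float64(321.927538965781), np.float64(141.33046314434966))
```

View pics/e8.png

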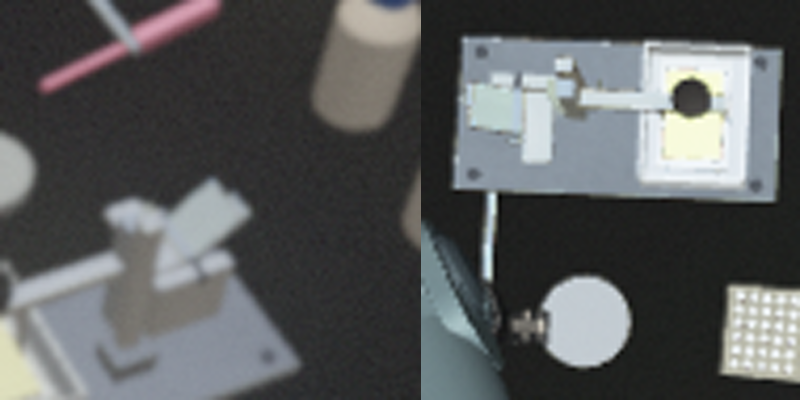

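Both views show the pawl lying back and the rod straight in the hand, with the tip as predicted. I'll carry it back to the rest.

Emit:
{"name": "move_arm", "arguments": {"deltas": [[0, 15, 0, 0, 0, 0, 8], [0, 45, 0, -0.5, 0, 0, 8], [0, 80, 0, -1, 0, 0, 8], [0, 115, 0, -1.5, 0, 0, 8], [0, 150, -5, -2, 0, 0, 8], [0, 185, -10, -2.5, 0, 0, 8], [2, 220, -20, -3, 0, 0, 8], [4, 255, -32, -3.5, 0, 0, 8], [5, 290, -45, -3.9, 0, -0.1, 8], [5, 320, -60, -3.9, -0.1, -0.1, 8], [5, 350, -76, -3.9, -0.1, -0.1, 8], [5, 375, -86, -3.9, -0.1, -0.1, 8]]}}

```text
time_s: 18.27
eef_pos: [0.4797, -0.218, 0.1804]
ee_rot: [[-0.006, 0.026, -1.0], [-0.001, -1.0, -0.026], [-1.0, 0.001, 0.006]]
force: [-0.1, 0.7, -2.0]
opening: 0.0141
```

Emit:
{"name": "move_arm", "arguments": {"deltas": [[0, 4, -2, 0, 0, 0, 8], [0, 8, -2.9, 0, 0, 0, 8], [0, 8, -2.9, 0, 0, 0, 8]]}}

```text
time_s: 18.52
eef_pos: [0.4817, -0.226, 0.1784]
ee_rot: [[-0.01, 0.025, -1.0], [0.001, -1.0, -0.025], [-1.0, -0.001, 0.01]]
force: [-0.2, 0.1, -1.3]
opening: 0.0141
```

```bash
python3 -c "
from h import *
s=st()
print(delta([.4830,-.2222,.027],1.7))
b=cap('top','t9');d=b[150:220,270:340]
cv2.imwrite('pics/e9.png',cv2.resize(d,(560,560),interpolation=cv2.INTER_CUBIC))
pz=np.array(s['eef_pos'])+s['ee_rot'][:,2]*-.1148;pz[2]+=.0148;u,v=proj('top',pz);print(pz,u,v)
g=b.astype(int).sum(2)[int(v)-3:int(v)+9,int(u)-6:int(u)+8];print(int(v)-3,int(u)-6);print(g)
"
```

```text
18.5167 p [ 0.4817 -0.226   0.1784] F [-0.18  0.14 -1.31] T [0.06 0.1  0.01] op 0.0141 q [ 32.5  13.6 -13.3 109.8   3.9  57.6 -71.2]
[ 1.5134e+02 -3.6500e+00 -2.8900e+00 -2.9000e-01  5.6000e-01  5.0000e-02]
[ 0.59644443 -0.22319394  0.19203408] 304.49966954618685 175.57669853864704
172 298
[[ 94  97  93  92  90  97  94  93  89  84  87  91  93  91]
 [ 91  93  89  91  92  92  94  97  90  93  89  90  93  95]
 [ 85  94  87  88  87  92  93  96  90  91  90  95  95  98]
 [ 91  92  96  90  94 112 176 221  93  94  95  87  93  93]
 [ 90  87  94  90  97 195 439 524  95  97  96  93  97 102]
 [ 90  94  93  96  90 275 639 602  94  91  84 100 144 168]
 [ 91  89  83  89  77 270 637 608  90  98 103 133 218 292]
 [ 91  99  93  98  86 273 631 608  90  97 104 184 294 327]
 [ 96  90  98  92  92 280 639 587  73  96 125 237 386 359]
 [ 93  92  95  91  91 280 632 589  93 128 162 235 402 382]
 [ 90  96  94  91  94 279 628 556 132 184 186 266 412 396]
 [ 94  88  91  93  92 276 582 231 169 226 260 362 408 406]]
```

Emit:
{"name": "move_arm", "arguments": {"deltas": [[15, -2, -1, -0.2, 0.3, 0, 8], [40, -3.6, -2.9, -0.3, 0.5, 0, 8], [65, -3.6, -2.9, -0.3, 0.5, 0, 8], [90, -3.6, -2.9, -0.3, 0.5, 0, 8], [110, -3.6, -2.9, -0.3, 0.5, 0, 8], [125, -3.6, -2.9, -0.3, 0.5, 0, 8], [135, -3.6, -2.9, -0.3, 0.5, 0, 8], [142, -3.6, -2.9, -0.3, 0.5, 0, 8], [148, -3.6, -2.9, -0.3, 0.5, 0, 8], [150, -3.6, -2.9, -0.3, 0.5, 0, 8], [150, -3.6, -2.9, -0.3, 0.5, 0, 8]]}}

```text
time_s: 19.48
eef_pos: [0.4835, -0.2207, 0.0289]
ee_rot: [[-0.0, 0.032, -0.999], [0.001, -0.999, -0.032], [-1.0, -0.001, 0.0]]
force: [-0.5, 0.3, -1.8]
opening: 0.0135
```

```bash
python3 -c "
from h import *
mf(2)
print(delta([.4830,-.2224,.0252],1.7))
"
```

```text
19.58 [ 0.484  -0.2211  0.0296] F [-0.54 -0.31 -0.93] T [ 0.01 -0.01  0.05] [-0.999 -0.032 -0.001]
[ 4.35  1.23  1.05  0.11 -0.05  0.02]
```

Emit:
{"name": "move_arm", "arguments": {"deltas": [[1, 0.6, 0.5, 0, 0, 0, 8], [2, 1.2, 1, 0, 0, 0, 8], [3, 1.2, 1, 0, 0, 0, 8], [3.8, 1.2, 1, 0, 0, 0, 8], [3.8, 1.2, 1, 0, 0, 0, 8], [3.8, 1.2, 1, 0, 0, 0, 8]]}}

```text
time_s: 20.08
eef_pos: [0.483, -0.2223, 0.0257]
ee_rot: [[0.001, 0.032, -0.999], [0.001, -0.999, -0.032], [-1.0, -0.0, -0.001]]
force: [0.0, 0.6, -2.2]
opening: 0.0134
```

```bash
python3 -c "
from h import *
mf(2)
"
```

```text
20.18 [ 0.4831 -0.2223  0.0257] F [-0.03  0.28 -1.18] T [-0.01  0.08 -0.02] [-0.999 -0.032 -0.001]
```

Emit:
{"name": "move_arm", "arguments": {"deltas": [[0.5, 0, 0, 0, 0, 0, 8], [1, 0, 0, 0, 0, 0, 8], [1, 0, 0, 0, 0, 0, 20], [1, 0, 0, 0, 0, 0, 25], [1, 0, 0, 0, 0, 0, 32], [1, 0, 0, 0, 0, 0, 40], [1, 0, 0, 0, 0, 0, 50], [1, 0, 0, 0, 0, 0, 50], [1, 0, 0, 0, 0, 0, 50]], "force": 40}}

```text
time_s: 20.93
eef_pos: [0.4831, -0.2223, 0.0247]
ee_rot: [[0.001, 0.032, -0.999], [0.001, -0.999, -0.032], [-1.0, -0.0, -0.001]]
force: [0.2, 0.6, -0.7]
opening: 0.0502
```

Emit:
{"name": "move_arm", "arguments": {"deltas": [[-3, 0, 0, 0, 0, 0, 50], [-10, 0, 0, 0, 0, 0, 50], [-25, 0, 0, 0, 0, 0, 50], [-50, 0, 0, 0, 0, 0, 50], [-80, 0, 0, 0, 0, 0, 50], [-110, 0, 0, 0, 0, 0, 50], [-140, 0, 0, 0, 0, 0, 50], [-170, 0, 0, 0, 0, 0, 30], [-195, 0, 0, 0, 0, 0, 10], [-215, 0, 0, 0, 0, 0, 0], [-225, 0, 0, 0, 0, 0, 0], [-225, 0, 0, 0, 0, 0, 0]]}}

```text
time_s: 21.93
eef_pos: [0.4847, -0.2231, 0.2532]
ee_rot: [[0.007, 0.032, -0.999], [-0.002, -0.999, -0.032], [-1.0, 0.003, -0.007]]
force: [0.1, 0.5, 0.4]
opening: 0.0004
```

```bash
python3 -c "
from h import *
s=st()
print(delta([*l2w(-2,-110.5),.24],-2.1))
a=cap('scene','s10')
cv2.imwrite('pics/e10.png',cv2.resize(a[140:260,160:320],(800,600),interpolation=cv2.INTER_CUBIC))
for P in([.4525,-.2217,.04],[.5985,-.218,.04],[*l2w(0,-110),.146]):print(proj('scene',P))
"
```

```text
21.9333 p [ 0.4847 -0.2231  0.2532] F [0.09 0.46 0.42] T [ 0.03 -0.01  0.01] op 0.0004 q [ 33.    8.7 -13.9 105.9   2.3  65.3 -69.9]
[ 1.3560e+01 -2.1416e+02 -1.3721e+02  3.9100e+00 -3.9000e-01 -1.3000e-01]
(np.float64(199.12415864413214), np.float64(201.872029051742))
(np.float64(216.8909273666669), np.float64(237.17810048333723))
(np.float64(286.5871594450931), np.float64(194.29930571001367))
```

View pics/e10.png

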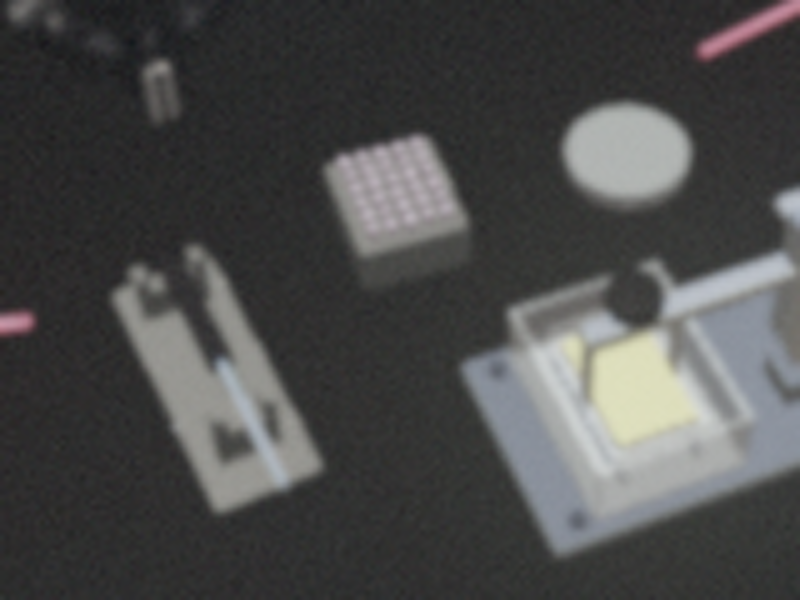

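The rod lies in its rest, with the tip at crop (285,487), exactly its predicted starting pixel. The knob is at crop (635,297). I'll move above it with shut fingers.

Emit:
{"name": "move_arm", "arguments": {"deltas": [[0, -20, -10, 0.5, 0, 0, 0], [0, -45, -25, 1.5, 0, 0, 0], [0, -72, -45, 2.5, 0, 0, 0], [0, -100, -62, 3.2, 0, 0, 0], [0, -130, -80, 3.9, 0, 0, 0], [0, -160, -100, 3.9, -0.3, -0.1, 0], [5, -190, -120, 3.9, -0.3, -0.1, 0], [13, -210, -134, 3.9, -0.3, -0.1, 0], [30, -214, -137, 3.9, -0.4, -0.1, 0], [50, -214, -137, 3.9, -0.4, -0.1, 0], [70, -214, -137, 3.9, -0.4, -0.1, 0], [85, -214, -137, 3.9, -0.4, -0.1, 0]]}}

```text
time_s: 22.98
eef_pos: [0.6112, -0.0041, 0.1615]
ee_rot: [[-0.01, -0.035, -0.999], [0.001, -0.999, 0.035], [-1.0, -0.001, 0.01]]
force: [-0.9, -0.9, -1.1]
opening: 0.0001
```

```bash
python3 -c "
from h import *
mf(3)
for z in (.12,.125,.13,.135,.14,.145):print(z,proj('scene',[*l2w(-2,-110.5),z]))
print(delta([*l2w(-2,-110.5),.15],-2.1))
"
```

```text
23.13 [ 0.611  -0.0046  0.1624] F [-0.44 -0.34 -1.09] T [ 0.04 -0.03 -0.03] [-0.999  0.036  0.011]
0.12 (np.float64(285.6349387983505), np.float64(199.53386252455144))
0.125 (np.float64(285.7259043954095), np.float64(198.45768341581453))
0.13 (np.float64(285.81756306368754), np.float64(197.37330484716082))
0.135 (np.float64(285.9099227542887), np.float64(196.28063275212813))
0.14 (np.float64(286.00299154040664), np.float64(195.17957161985547))
0.145 (np.float64(286.0967776196774), np.float64(194.07002446725292))
[ 1.239e+01  1.000e-02 -4.300e+00  3.000e-02  6.500e-01  5.000e-02]
```

Emit:
{"name": "move_arm", "arguments": {"deltas": [[3, 0, -2, 0, 0.3, 0, 0], [6, 0, -4, 0, 0.6, 0, 0], [9, 0, -4, 0, 0.6, 0, 0], [12, 0, -4, 0, 0.6, 0, 0], [14, 0, -4, 0, 0.6, 0, 0], [16, 0, -4, 0, 0.6, 0, 0], [16, 0, -4, 0, 0.6, 0, 0]]}}

```text
time_s: 23.72
eef_pos: [0.6146, -0.0047, 0.1461]
ee_rot: [[-0.001, -0.036, -0.999], [0.001, -0.999, 0.036], [-1.0, -0.001, 0.001]]
force: [-1.4, 0.3, -0.2]
opening: 0.0005
```

Emit:
{"name": "move_arm", "arguments": {"deltas": [[0.7, 0, 0, 0, 0, 0, 0], [1.4, 0, 0, 0, 0, 0, 0], [2.1, 0, 0, 0, 0, 0, 0], [2.8, 0, 0, 0, 0, 0, 0], [3.5, 0, 0, 0, 0, 0, 0], [4.2, 0, 0, 0, 0, 0, 0], [4.9, 0, 0, 0, 0, 0, 0], [5.6, 0, 0, 0, 0, 0, 0]]}}

```text
time_s: 24.38
eef_pos: [0.6146, -0.0047, 0.1405]
ee_rot: [[-0.001, -0.036, -0.999], [0.001, -0.999, 0.036], [-1.0, -0.001, 0.001]]
force: [0.7, -0.1, -0.5]
opening: -0.0001
```

```bash
python3 -c "
from h import *
mf(2)
print(delta([*l2w(-2,-110.5),.14],-2.1))"
```

```text
24.48 [ 0.6145 -0.0048  0.1403] F [0.07 0.2  0.08] T [ 0.04 -0.02 -0.03] [-0.999  0.036  0.002]
[ 0.33 -0.05 -0.69  0.03  0.09  0.04]
```

Emit:
{"name": "move_arm", "arguments": {"deltas": [[0.7, 0, 0, 0, 0, 0, 0], [1.4, 0, 0, 0, 0, 0, 0], [2.1, 0, 0, 0, 0, 0, 0], [2.8, 0, 0, 0, 0, 0, 0], [3.5, 0, 0, 0, 0, 0, 0], [4.2, 0, 0, 0, 0, 0, 0], [4.9, 0, 0, 0, 0, 0, 0], [5.6, 0, 0, 0, 0, 0, 0], [6.3, 0, 0, 0, 0, 0, 0]]}}

```text
time_s: 25.23
eef_pos: [0.6145, -0.0048, 0.134]
ee_rot: [[-0.002, -0.036, -0.999], [0.001, -0.999, 0.036], [-1.0, -0.001, 0.002]]
force: [-0.6, -0.7, 0.0]
opening: 0.0001
```

Emit:
{"name": "move_arm", "arguments": {"deltas": [[0.6, 0, 0, 0, 0, 0, 0], [1.2, 0, 0, 0, 0, 0, 0], [1.8, 0, 0, 0, 0, 0, 0], [2.4, 0, 0, 0, 0, 0, 0], [3, 0, 0, 0, 0, 0, 0], [3.6, 0, 0, 0, 0, 0, 0], [4.2, 0, 0, 0, 0, 0, 0]]}}

```text
time_s: 25.82
eef_pos: [0.6145, -0.0047, 0.1298]
ee_rot: [[-0.002, -0.036, -0.999], [0.001, -0.999, 0.036], [-1.0, -0.001, 0.002]]
force: [-0.8, 0.7, 1.2]
opening: -0.0001
```

Emit:
{"name": "move_arm", "arguments": {"deltas": [[0.5, 0, 0, 0, 0, 0, 0], [1, 0, 0, 0, 0, 0, 0], [1.5, 0, 0, 0, 0, 0, 0], [2, 0, 0, 0, 0, 0, 0], [2.5, 0, 0, 0, 0, 0, 0], [3, 0, 0, 0, 0, 0, 0], [3.5, 0, 0, 0, 0, 0, 0]]}}

```text
time_s: 26.4
eef_pos: [0.6145, -0.0048, 0.1263]
ee_rot: [[-0.002, -0.036, -0.999], [0.001, -0.999, 0.036], [-1.0, -0.001, 0.002]]
force: [-0.0, 0.0, 1.9]
opening: 0.0003
```

Emit:
{"name": "move_arm", "arguments": {"deltas": [[0.4, 0, 0, 0, 0, 0, 0], [0.8, 0, 0, 0, 0, 0, 0], [1.2, 0, 0, 0, 0, 0, 0], [1.6, 0, 0, 0, 0, 0, 0], [2, 0, 0, 0, 0, 0, 0], [2.4, 0, 0, 0, 0, 0, 0], [2.8, 0, 0, 0, 0, 0, 0], [3.2, 0, 0, 0, 0, 0, 0]]}}

```text
time_s: 27.07
eef_pos: [0.6145, -0.0047, 0.1231]
ee_rot: [[-0.001, -0.036, -0.999], [0.001, -0.999, 0.036], [-1.0, -0.001, 0.001]]
force: [-1.1, 0.4, 2.3]
opening: -0.0
```

Emit:
{"name": "move_arm", "arguments": {"deltas": [[0.4, 0, 0, 0, 0, 0, 0], [0.8, 0, 0, 0, 0, 0, 0], [1.2, 0, 0, 0, 0, 0, 0], [1.6, 0, 0, 0, 0, 0, 0], [2, 0, 0, 0, 0, 0, 0], [2.4, 0, 0, 0, 0, 0, 0]]}}

```text
time_s: 27.57
eef_pos: [0.6145, -0.0047, 0.1207]
ee_rot: [[-0.001, -0.036, -0.999], [0.001, -0.999, 0.036], [-1.0, -0.001, 0.001]]
force: [-1.6, 0.1, 2.3]
opening: 0.0002
```

Emit:
{"name": "move_arm", "arguments": {"deltas": [[0.4, 0, 0, 0, 0, 0, 0], [0.8, 0, 0, 0, 0, 0, 0], [1.2, 0, 0, 0, 0, 0, 0], [1.6, 0, 0, 0, 0, 0, 0]]}}

```text
time_s: 27.9
eef_pos: [0.6145, -0.0047, 0.1199]
ee_rot: [[-0.002, -0.036, -0.999], [0.0, -0.999, 0.036], [-1.0, -0.0, 0.002]]
force: [-2.9, 0.7, 8.2]
opening: 0.0001
```

Emit:
{"name": "move_arm", "arguments": {"deltas": [[0.3, 0, 0, 0, 0, 0, 0], [0.6, 0, 0, 0, 0, 0, 0], [0.6, 0, 0, 0, 0, 0, 0]]}}

```text
time_s: 28.15
eef_pos: [0.6145, -0.0048, 0.1199]
ee_rot: [[-0.002, -0.036, -0.999], [0.0, -0.999, 0.036], [-1.0, -0.0, 0.002]]
force: [-2.4, -0.7, 5.8]
opening: -0.0
```

Emit:
{"name": "move_arm", "arguments": {"deltas": [[0.5, 0, 0, 0, 0, 0, 0], [1, 0, 0, 0, 0, 0, 0], [1.4, 0, 0, 0, 0, 0, 0], [1.4, 0, 0, 0, 0, 0, 0]]}}

```text
time_s: 28.48
eef_pos: [0.6145, -0.0048, 0.1199]
ee_rot: [[-0.002, -0.036, -0.999], [-0.0, -0.999, 0.036], [-1.0, 0.0, 0.002]]
force: [-4.3, 0.6, 8.3]
opening: -0.0
```

It's at the hard stop: the TCP holds at 0.1199 while the force climbs. I'll let go.

Emit:
{"name": "move_arm", "arguments": {"deltas": [[-1, 0, 0, 0, 0, 0, 0], [-4, 0, 0, 0, 0, 0, 0], [-12, 0, 0, 0, 0, 0, 0], [-30, 0, 0, 0, 0, 0, 0], [-55, 0, 0, 0, 0, 0, 0], [-80, 0, 10, 0, 0, 0, 0], [-105, 0, 30, 0, 0, 0, 0], [-120, 0, 60, 0, 0, 0, 0], [-120, 0, 95, 0, 0, 0, 0], [-120, 0, 115, 0, 0, 0, 0], [-120, 0, 120, 0, 0, 0, 0], [-120, 0, 120, 0, 0, 0, 0]]}}

```text
time_s: 29.48
eef_pos: [0.4938, -0.0005, 0.2404]
ee_rot: [[-0.001, -0.036, -0.999], [-0.001, -0.999, 0.036], [-1.0, 0.001, 0.001]]
force: [-0.1, -0.1, -1.0]
opening: 0.0003
```

```bash
python3 -c "
from h import *
mf(2)
a=cap('scene','s11');b=cap('top','t11');t=cv2.imread('pics/t0.png')
cv2.imwrite('pics/e11.png',cv2.resize(a[130:250,180:380],(800,480),interpolation=cv2.INTER_CUBIC))
d=(cv2.absdiff(b,t).max(2)>50).astype(np.uint8)
n,l,s,c=cv2.connectedComponentsWithStats(d); print([(*s[i],) for i in range(1,n) if s[i][4]>8])
"
```

```text
29.58 [ 0.4959 -0.0005  0.2405] F [ 0.61 -0.42 -0.37] T [ 0.04 -0.03 -0.03] [-0.999  0.036  0.   ]
[(np.int32(211), np.int32(167), np.int32(21), np.int32(29), np.int32(106)), (np.int32(219), np.int32(166), np.int32(49), np.int32(213), np.int32(5779)), (np.int32(191), np.int32(170), np.int32(10), np.int32(11), np.int32(96)), (np.int32(225), np.int32(175), np.int32(1), np.int32(12), np.int32(12)), (np.int32(457), np.int32(293), np.int32(8), np.int32(3), np.int32(11)), (np.int32(466), np.int32(293), np.int32(19), np.int32(10), np.int32(66)), (np.int32(343), np.int32(293), np.int32(167), np.int32(91), np.int32(4827)), (np.int32(424), np.int32(305), np.int32(10), np.int32(5), np.int32(30)), (np.int32(447), np.int32(308), np.int32(4), np.int32(5), np.int32(10)), (np.int32(229), np.int32(315), np.int32(4), np.int32(8), np.int32(22)), (np.int32(233), np.int32(320), np.int32(18), np.int32(7), np.int32(73)), (np.int32(218), np.int32(340), np.int32(6), np.int32(9), np.int32(21)), (np.int32(215), np.int32(351), np.int32(6), np.int32(5), np.int32(20)), (np.int32(216), np.int32(356), np.int32(10), np.int32(20), np.int32(137)), (np.int32(318), np.int32(373), np.int32(26), np.int32(11), np.int32(117)), (np.int32(308), np.int32(377), np.int32(14), np.int32(6), np.int32(18)), (np.int32(241), np.int32(378), np.int32(20), np.int32(6), np.int32(81))]
```

The top-view differences from the start are only the arm and the lift's moved parts. There are none at the rod rest or at any bystander visible from above. Handing in.

```bash
python3 -c "
from h import *
print(env.sign_off()); st()"
```

```text
the job is handed in; nothing more can be done
None
the job is handed in; nothing more can be done
```

I finished the job and handed it in at about 29.6 s of the 72 s allowed; no verdict was reported.

- **Pawl:** the ledge was about 91 mm high, found by feel. The rod went in under the pawl and threw it right over. Images after the throw show it lying back on the +y side.
- **Force on the pawl:** starting it took about 8 N by my wrist readings, more than the 3 to 6 N stated but under the 10 N limit. The reading was noisy (about ±1 N), so that margin is not exact.
- **Rod:** it is back in its rest. Its tip showed at the pixel predicted from its start position, and the final top view shows no change at the rest.
- **Tray:** I pressed the knob down until the hand stopped moving at 119.9 mm while the force rose from about 2 N to 8 N. I then pulled the hand well clear. The final carriage height is known only from that hard stop.
- **Bystanders:** comparing the final top view with the first one shows changes only at the arm and the lift's moving parts.
- **Not checked:** I could not view the last scene picture because the viewing limit was reached, so the end state rests on the top-view comparison and the forces.

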